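# Set the preset switch to its code

## Robot

A 6-joint arm with a two-finger parallel gripper is mounted at the origin on a cart in front of the work surface, level with it; the furniture and walls round the work are solid. World frame = base frame: x ahead of the robot, y to its left, z up, the work surface at z = 0. Lengths are in mm, angles in rad, forces in N, time in s.
With the tool pointing down it reaches from about 300 to 775 mm from the base axis. Payload 14.6 kg.
Tool frame: the origin (TCP) lies between the finger pads; the fingertips stand 22 mm ahead of it and the grasp point (between the pads) lies 3 mm ahead of it (manip.tcp_to_tips is the distance from the TCP to the fingertips, in mm); y points along the fingers, z is the direction in which the jaws open and shut, and the axes are right-handed (so a half turn about y gives the same grasp; the last joint's range is limited). The gripper opens to 94 mm and grips with 3 to 60 N. Pads are 16 mm wide; open, the fingers measure 119 mm over their backs; the gripper's body (75 mm by 177 mm) begins 78 mm behind the grasp point.
Start: joints at [-0.067, 0.3, 1.521, -0, 1.321, -0.067], TCP at [549.99, -0.002, 227.446] pointing down, gripper open.
Joint ranges: [-3.03, 3.03], [-0.79, 2.21], [0.23, 2.52], [-1.04, 4.18], [0, 3.07], [-2.55, 2.55]. Speed limits (rad/s): [2.22, 2.22, 2.57, 3.14, 3.14, 3.14].

## Interface

Orientations are given as [roll, pitch, yaw] about the fixed x, y, z axes, in that order (R = Rz(yaw) Ry(pitch) Rx(roll)).
In Python, from cell import manip gives the robot as it stands.
- The arm moves only by the shell command python3 -m jog 'ROWS' [OPENING] [FORCE]. ROWS is JSON, one flat list of numbers, 6 for each row, row after row: the shift along the tool's x, y, z in mm, then the turn, a rotation vector about the tool's x, y, z in degrees. A call has 1 to 10 rows; each row is the pose to reach, as a shift and turn from the pose commanded when the call began, along the tool's axes at that moment; what a row does not reach only later rows make up. A row lasts 1/12 s, in which the tool goes at most 41.7 mm and 7.16 degrees, less where a joint would pass 70% of its speed; a pose out of reach is approached as far as the arm can. A call with a gripper value outside its range is refused whole. OPENING is the finger opening in mm, from 0 to 94, set as the call begins (- or left out, the last holds). The fingers move at their own pace and stop on an object; FORCE is the grip in N (left out, the last holds). Time passes only in rows, so rows that repeat a pose let the fingers close. It gives the time, the measured TCP pose, the force and the opening at its end, in the units of the state.
- manip.read_state(): the state, without advancing time (a new reading comes with each control period).
- manip.camera(name): name is "scene" or "side" or "wrist"; returns a dict with "img" (384x512x3 uint8, red, green, blue), "intrinsics" (3x3 intrinsics, pixels), "origin" and "orientation" of the camera in the world. Camera axes: x right, y down, z forward; pixel columns grow to the right and rows downward; lengths in mm; the calibration is good to about 2 mm. The wrist camera is an equidistant fisheye: a pixel r from the principal point sees the ray r / f radians off the axis. A picture is of the moment at which its call begins. There is no depth.
- manip.sign_off(): hands the job in, once; it reports no verdict.
Trained networks look in a picture, given as the dict that the camera call returned (one of the last four; its "shot" number tells which), for a name from the list of things; names that differ only in an ending like _2 or _b are one class to them, and where a whole thing is asked for, a point or a joint stands for the part that bears it (a point fixed in the world has none). Each returns a list of dicts, best first, with "score" (0 to 1); they miss things now and then, are a little off and sometimes report something else, mostly with a low value. They report only what shows in the picture. A call takes as long as a camera call.
- manip.masks_of(thing, picture): "pixels" (384x512 bool, what is visible of it) and "xy" ([column, row] in pixels, amid what is visible of it).
- manip.tip_of(thing, picture): "xy" ([column, row] in pixels: a listed point, or the origin of a listed thing).
The state is a dict: "clock": time; "joints": joint angles; "qd": joint speeds; "effort": joint torques, N m; "eef_pos": TCP position; "eef_rot": TCP orientation; "wrist_force": force on the tool from outside, world axes, zero at the start; "moment": the same for the moment, N m; "finger_gap": finger opening in mm.
Only numpy, scipy, OpenCV 4.12 (cv2) and the standard library are available. Lean on these libraries where they do the work, as an engineer would, in place of code of your own. Each camera call takes 0.05 s, during which the arm holds its last target.

## Task

Set the three thumbwheels of the grey preset box to the code 3-1-2, read from left to right as seen from the box's front (the side nearest the robot): each wheel must sit clicked in with its white line at that tick of the dial beside it, ticks counting 0 to 4 from the front and the longer tick being 2. The switch is delicate: roll the wheels with a light fingertip pressed on top, never bearing on the box or its wheels with more than 20 N. Leave the other things on the bench where they are.

Things in the scene. Friction and masses are not known exactly. Their poses are not given: they have to be found in the camera images.
- preset_box: grey metal box fixed to the bench, 100 (x) by 172 mm (y), flat deck 60 mm above the bench, foot flange 104 x 202 x 6 mm. Origin: centre of its underside; x from its front to its back, y to the left seen from its front, z up. Three black thumbwheels stand out of the deck in a row, at y = +48, 0 and -48 mm, their tops above x = 0
- slot_left (a point): point at deck height straight below the left wheel's top (box y = +48 mm). Each wheel sits at its own unknown height: its top is 21 to 28 mm above the deck (81 to 88 mm above the bench), so feel for it. Its axle is sprung and gives about 1 mm for each 5 N, at most 6 mm
- slot_middle (a point): point at deck height straight below the middle wheel's top (box y = 0). The rims are only finely knurled, so a wheel is turned by friction: a fingertip pressed on its top (8 to 15 N is enough) and drawn along the box's x
- slot_right (a point): point at deck height straight below the right wheel's top (box y = -48 mm). An aluminium dial cheek, a disc 3 mm thick with five black ticks, its top 6 mm below the wheel's, stands 1.5 mm to the left of each wheel and does not turn
- wheel_left (a joint): left thumbwheel, to be set to 3; 72 mm across, 18 mm wide, axle along the box's y. Rad: 0 at setting 0, +0.4189 (24 deg) per setting up to 4; grows as its top rolls to the box's +x (back). Its white line stands 48 deg forward of upright at 0, upright at 2. A sprung detent pulls it into the nearest setting; about 3 N along the rim rolls it out; stops lie just past 0 and 4
- wheel_middle (a joint): middle thumbwheel, to be set to 1; 72 mm across, 18 mm wide, axle along the box's y. Rad: 0 at setting 0, +0.4189 (24 deg) per setting up to 4; grows as its top rolls to the box's +x (back). Its white line stands 48 deg forward of upright at 0, upright at 2. A sprung detent pulls it into the nearest setting; about 3 N along the rim rolls it out; stops lie just past 0 and 4
- wheel_right (a joint): right thumbwheel, to be set to 2; 72 mm across, 18 mm wide, axle along the box's y. Rad: 0 at setting 0, +0.4189 (24 deg) per setting up to 4; grows as its top rolls to the box's +x (back). Its white line stands 48 deg forward of upright at 0, upright at 2. A sprung detent pulls it into the nearest setting; about 3 N along the rim rolls it out; stops lie just past 0 and 4
- tape_electrical: roll of black tape lying flat, 62 mm across, 19 mm high; bystander; origin: centre of its underside
- capacitor: blue and silver motor capacitor standing upright, 35 mm in diameter, 74 mm high; bystander; origin: centre of its underside
- bolt_a: steel hexagon bolt lying flat, 18 x 46 x 16 mm; bystander; origin: centre of its underside

How it is judged (in metres and radians):
At the end, for the whole second after the job is handed in: left wheel at setting 3, middle wheel at 1 and right wheel at 2, each within 0.08 rad of the setting and at rest (value of joint wheel_left between 1.1766 and 1.3366 rad and velocity of joint wheel_left between -0.1 and 0.1 rad/s and value of joint wheel_middle between 0.3389 and 0.4989 rad and velocity of joint wheel_middle between -0.1 and 0.1 rad/s and value of joint wheel_right between 0.7578 and 0.9178 rad and velocity of joint wheel_right between -0.1 and 0.1 rad/s); the robot touches nothing.
It fails at once if the preset box or one of its wheels was borne on with more than 20 N (contact force between preset_box and anything else above 20 N).
It fails at once if a bystander was moved more than 20 mm (distance of any of tape_electrical, capacitor, bolt_a from where it was at the start of the episode above 0.02 m).
It also fails if it takes over 58 s, if anything falls off the work surface, if the arm or the gripper's body presses on something with over 40 N, if the wrist force passes 120 N, or if a joint passes its speed limit or range.

## Working session

There is one attempt and no reset: what is moved stays moved. The work goes in short steps, Python scripts to look and compute and a shell command to move; the robot and the scene stay as the last step left them, time stands still between calls to the robot, and variables do not carry over. Pictures are saved under pics/ and viewed, and the job is handed in when it is done.

```bash
ls; mkdir -p pics; python3 - <<'E'
from cell import manip
import cv2,pickle
s=manip.read_state(); print(s)
for n in ["scene","side","wrist"]:
    c=manip.camera(n); cv2.imwrite(f"pics/{n}0.png",c["img"][:,:,::-1]); print(n,c["shot"],c["intrinsics"],c["origin"],c["orientation"])
    pickle.dump(c,open(f"{n}0.pkl","wb"))
    for t in ["slot_left","slot_middle","slot_right","preset_box"]:
        print(t,[(r["xy"],r["score"]) for r in manip.tip_of(t,c)][:2])
E
```

```text
pics
{'clock': 0.0, 'joints': array([-6.65876587e-02,  3.00456251e-01,  1.52162371e+00,  9.66744340e-06,
        1.32070211e+00, -6.66098071e-02]), 'qd': array([-0.00174755,  0.00014598, -0.00089972,  0.00133264,  0.00127799,
       -0.00094975]), 'effort': array([-1.53750298e-03, -5.31805658e+01, -3.52735734e+01,  7.07558286e-02,
        2.43994006e-02, -4.79655944e-05]), 'eef_pos': array([5.49744835e+02, 2.32042985e-02, 2.26876431e+02]), 'eef_rot': array([-1.57198248e+00,  8.85110863e-05, -1.57077663e+00]), 'wrist_force': array([ 0.48607599, -0.28318525, -0.4098401 ]), 'moment': array([0.02828022, 0.00107034, 0.08111619]), 'finger_gap': 94.07062909187489}
scene 1 [[420.7758234    0.         256.08272745]
 [  0.         420.7758234  189.00469855]
 [  0.           0.           1.        ]] [226.45481547 348.55094059 712.08346234] [-2.45653833 -0.00843426 -2.13226819]
slot_left [([283.0, 262.0], 0.69)]
slot_middle [([303.6, 246.8], 0.62)]
slot_right [([321.1, 227.9], 0.97), ([284.2, 261.4], 0.65)]
preset_box []
side 2 [[408.18011485   0.         258.64966572]
 [  0.         408.18011485 186.92398892]
 [  0.           0.           1.        ]] [ 815.3266432  -522.62732671  652.87468926] [-2.32118158  0.0056047   0.29721354]
slot_left [([209.3, 172.6], 0.64)]
slot_middle [([207.3, 183.6], 0.82)]
slot_right []
preset_box []
wrist 3 [[297.31863964   0.         254.03200318]
 [  0.         297.31863964 189.68863158]
 [  0.           0.           1.        ]] [549.24419897  68.96873362 385.24347096] [ 2.89713538e+00  2.34960338e-04 -1.25898599e-03]
slot_left [([216.6, 81.0], 0.76)]
slot_middle [([224.9, 123.8], 0.77)]
slot_right [([234.3, 167.0], 0.63)]
preset_box [([229.6, 124.8], 0.82)]
```

View pics/scene0.png

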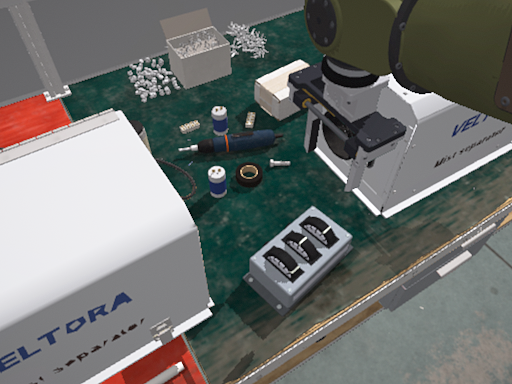

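View pics/side0.png

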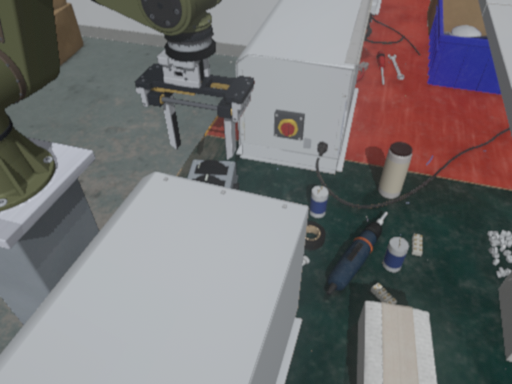

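View pics/wrist0.png

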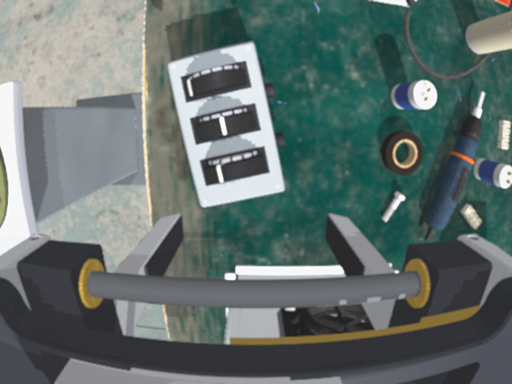

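```bash
cat > h.py <<'E'
import numpy as np,cv2,pickle
from scipy.spatial.transform import Rotation as R
def rot(o): return R.from_euler('xyz',o).as_matrix()
def proj(c,P,fish):
    K=c["intrinsics"]; p=(np.atleast_2d(P)-c["origin"])@rot(c["orientation"])
    if fish:
        r=np.hypot(p[:,0],p[:,1]); th=np.arctan2(r,p[:,2]); q=p[:,:2]*(th/np.maximum(r,1e-9))[:,None]
    else: q=p[:,:2]/p[:,2:]
    return q*[K[0,0],K[1,1]]+K[:2,2]
def ray(c,uv,fish):
    K=c["intrinsics"]; q=(np.array(uv)-K[:2,2])/[K[0,0],K[1,1]]
    if fish:
        th=np.hypot(*q); d=np.array([*(q/max(th,1e-9)*np.sin(th)),np.cos(th)])
    else: d=np.array([*q,1.])
    d=rot(c["orientation"])@d; return c["origin"],d/np.linalg.norm(d)
def onz(c,uv,fish,z):
    o,d=ray(c,uv,fish); return o+d*(z-o[2])/d[2]
def tri(rs):
    A=np.zeros((3,3));b=np.zeros(3)
    for o,d in rs:
        M=np.eye(3)-np.outer(d,d);A+=M;b+=M@o
    p=np.linalg.solve(A,b); return p,[np.linalg.norm(np.cross(p-o,d)) for o,d in rs]
E
python3 - <<'E'
from h import *
S,W,D=[pickle.load(open(n+"0.pkl","rb")) for n in("scene","wrist","side")]
sl=dict(L=([283,262],[216.6,81]),M=([303.6,246.8],[224.9,123.8]),R=([321.1,227.9],[234.3,167]))
for k,(a,b) in sl.items():
    print(k,tri([ray(S,a,0),ray(W,b,1)]),onz(S,a,0,60),onz(W,b,1,60))
print(onz(W,[229.6,124.8],1,0))
for n,c,f,(x0,y0,x1,y1) in(("w",W,1,(155,30,295,215)),("s",S,0,(240,200,360,310))):
    im=cv2.resize(c["img"][y0:y1,x0:x1,::-1],None,fx=3.2 if n=="w" else 5,fy=3.2 if n=="w" else 5,interpolation=cv2.INTER_CUBIC); cv2.imwrite(f"pics/z{n}.png",im);print(im.shape)
print(R.from_euler('xyz',[-1.57198248e+00,8.85110863e-05,-1.57077663e+00]).as_matrix().round(3))
E
```

```text
L (array([508.87927069, 108.91660768,  62.06215482]), [np.float64(0.07476224505276294), np.float64(0.07476224505283599)]) [509.72533546 108.10039351  60.        ] [508.67134142 109.22806078  60.        ]
M (array([516.45709919,  60.51882355,  60.33603989]), [np.float64(1.6423536760691686), np.float64(1.6423536760692028)]) [515.655642    59.02190734  60.        ] [517.44341073  61.80559493  60.        ]
R (array([527.04552604,  14.32365087,  71.08937607]), [np.float64(1.6215400110791396), np.float64(1.621540011079148)]) [531.48595419   7.03489181  60.        ] [527.19352099  13.82324913  60.        ]
[517.65465388  59.096384     0.        ]
(592, 448, 3)
(550, 600, 3)
[[ 0.    -0.001  1.   ]
 [-1.     0.     0.   ]
 [-0.    -1.    -0.001]]
```

```bash
ls -la pics
```

```text
total 1524
drwxr-xr-x 2 agent agent   4096 Dec  6 00:01 .
drwxr-xr-x 3 agent agent   4096 Dec  6 00:01 ..
-rw-r--r-- 1 agent agent 310306 Dec  6 00:00 scene0.png
-rw-r--r-- 1 agent agent 240099 Dec  6 00:00 side0.png
-rw-r--r-- 1 agent agent 308379 Dec  6 00:00 wrist0.png
-rw-r--r-- 1 agent agent 375257 Dec  6 00:01 zs.png
-rw-r--r-- 1 agent agent 307933 Dec  6 00:01 zw.png
```

View pics/zw.png

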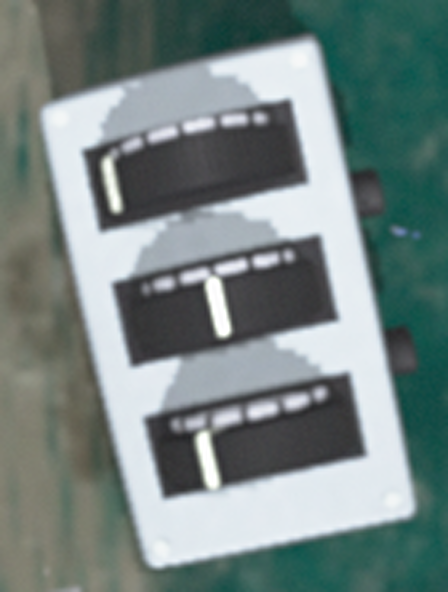

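View pics/zs.png

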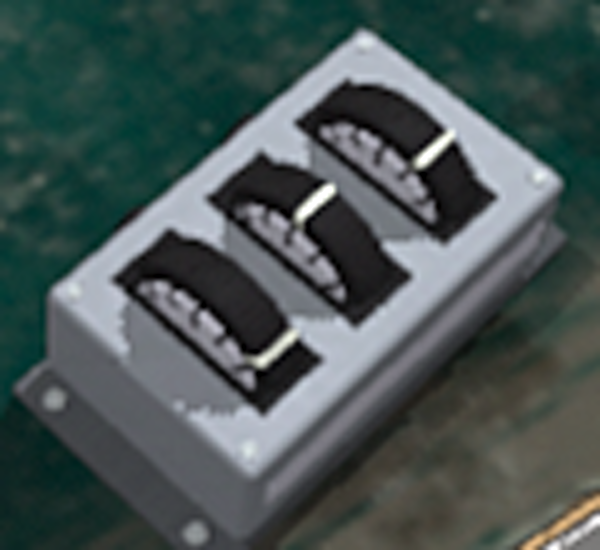

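```bash
python3 - <<'E'
from h import *
from scipy.optimize import least_squares
S,W=[pickle.load(open(n+"0.pkl","rb")) for n in("scene","wrist")]
C=np.array([[-50,86,60],[50,86,60],[50,-86,60],[-50,-86,60]],float)
w=np.array([[43,103],[318,37],[414,518],[148,570]])/3.2+[155,30]
s=np.array([[258,490],[50,298],[362,30],[562,185]])/5+[240,200]
def tf(p,P):
    c,q=np.cos(p[2]),np.sin(p[2]); return P@np.array([[c,-q,0],[q,c,0],[0,0,1]]).T+[p[0],p[1],p[3] if len(p)>3 else 0]
fw=lambda p:(proj(W,tf(p,C),1)-w).ravel(); fs=lambda p:(proj(S,tf(p,C),0)-s).ravel()
for nm,f in (("w",fw),("s",fs),("both",lambda p:np.r_[fw(p),fs(p)])):
    for x0 in([517,60,.1],[517,60,.1,0]):
        r=least_squares(f,x0); print(nm,r.x.round(3),np.abs(r.fun).max().round(2))
    if nm=="both":p=least_squares(f,[517,60,.1]).x
np.save("box.npy",p)
# line readings: predicted line centre for settings, h=24.5
for nm,y in(("L",48),("M",0),("R",-48)):
    for k in range(5):
        a=np.radians(24*(k-2)); P=np.array([[36*np.sin(a),y,60+24.5-36+36*np.cos(a)]])
        print(nm,k,((proj(W,tf(p,P),1)-[155,30])*3.2).round(),((proj(S,tf(p,P),0)-[240,200])*5).round())
E
```

```text
w [5.18733e+02 5.95440e+01 1.99000e-01] 1.33
w [ 5.18484e+02  5.94650e+01  1.99000e-01 -3.13300e+00] 0.8
s [5.14485e+02 6.20470e+01 2.22000e-01] 1.59
s [ 5.19782e+02  5.68240e+01  2.21000e-01 -1.26440e+01] 0.64
both [5.17656e+02 6.01120e+01 2.05000e-01] 2.66
both [ 5.1791e+02  5.9404e+01  2.0500e-01 -6.0390e+00] 1.55
L 0 [[112. 185.]] [[279. 345.]]
L 1 [[142. 173.]] [[255. 309.]]
L 2 [[185. 161.]] [[225. 277.]]
L 3 [[231. 152.]] [[193. 255.]]
L 4 [[270. 147.]] [[167. 246.]]
M 0 [[142. 324.]] [[372. 260.]]
M 1 [[174. 317.]] [[349. 225.]]
M 2 [[217. 307.]] [[319. 195.]]
M 3 [[263. 297.]] [[287. 174.]]
M 4 [[301. 289.]] [[261. 167.]]
R 0 [[175. 463.]] [[460. 180.]]
R 1 [[207. 461.]] [[438. 146.]]
R 2 [[250. 453.]] [[408. 117.]]
R 3 [[294. 442.]] [[376.  98.]]
R 4 [[331. 430.]] [[349.  92.]]
```

```bash
python3 -m jog '[-15,20,-6,0,-3,0, -35,45,-13,0,-6,0, -52,70,-20,0,-9,0, -61.6,85,-24,0,-11.7,0, -61.6,85,-24,0,-11.7,0, -61.6,85,-24,0,-11.7,0, -61.6,85,-24,0,-11.7,0, -61.6,85,-24,0,-11.7,0]' 0 20
python3 - <<'E'
from h import *
from cell import manip
s=manip.read_state(); print(s["clock"],s["eef_pos"],s["eef_rot"],s["wrist_force"],s["finger_gap"])
for n in["wrist","scene"]:
    c=manip.camera(n); cv2.imwrite(f"pics/{n}1.png",c["img"][:,:,::-1]);pickle.dump(c,open(n+"1.pkl","wb"))
    for t in["slot_left","slot_middle","slot_right"]: 
        for r in manip.tip_of(t,c)[:1]: print(n,t,r["xy"],r["score"],onz(c,r["xy"],n=="wrist",60))
E
```

```text
clock: 1.42
eef_pos: [526.8, 61.0, 143.8]
eef_rot: [-1.569, -0.0, -1.368]
wrist_force: [0.7, 0.0, 0.0]
finger_gap: 44.2
1.4167 [526.83963827  60.97225641 143.77293641] [-1.56873832e+00 -4.08938439e-04 -1.36843123e+00] [0.74114109 0.0054384  0.03887298] 44.16851210053403
wrist slot_left [242.7, 138.3] 0.56 [506.65686892 109.69971795  60.        ]
wrist slot_middle [246.4, 198.8] 0.7 [519.50960701  60.38674835  60.        ]
wrist slot_right [246.0, 249.4] 0.64 [528.19660153  14.0546571   60.        ]
scene slot_left [281.1, 259.8] 0.83 [515.10807681 108.45908011  60.        ]
scene slot_middle [301.2, 246.8] 0.57 [517.94109792  62.69726906  60.        ]
scene slot_right [318.8, 230.7] 0.85 [528.78523402  14.50095001  60.        ]
```

View pics/wrist1.png

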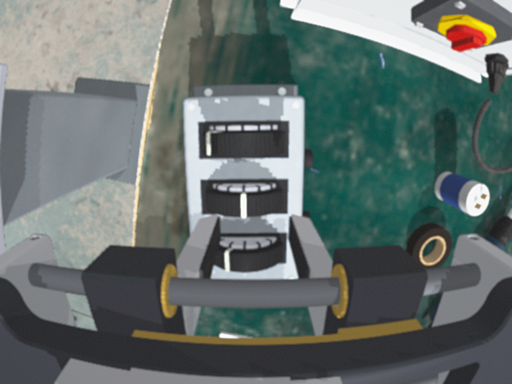

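View pics/scene1.png

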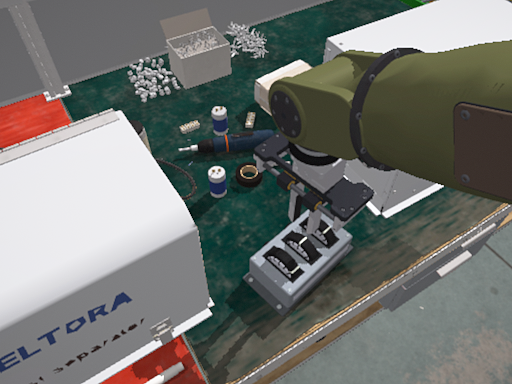

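```bash
python3 -m jog '[0,6,0,0,0,0, 0,12,0,0,0,0, 0,18,0,0,0,0, 0,22,0,0,0,0, 0,26,0,0,0,0, 0,28,0,0,0,0, 0,30,0,0,0,0, 0,30,0,0,0,0, 0,30,0,0,0,0, 0,30,0,0,0,0]'
```

```text
clock: 2.65
eef_pos: [526.1, 61.6, 112.7]
eef_rot: [-1.57, -0.0, -1.367]
wrist_force: [0.4, -0.2, -0.5]
finger_gap: 0.3
```

```bash
python3 -m jog '[0,1,0,0,0,0, 0,2,0,0,0,0, 0,3,0,0,0,0, 0,3.5,0,0,0,0, 0,3.5,0,0,0,0]'
```

```text
clock: 3.07
eef_pos: [525.9, 61.6, 108.8]
eef_rot: [-1.571, 0.0, -1.367]
wrist_force: [0.1, 0.3, 0.3]
finger_gap: 0.2
```

```bash
python3 -m jog '[0,0.5,0,0,0,0, 0,1,0,0,0,0, 0,1.5,0,0,0,0, 0,2,0,0,0,0, 0,2,0,0,0,0]'
```

```text
clock: 3.48
eef_pos: [525.9, 61.6, 106.8]
eef_rot: [-1.571, 0.0, -1.367]
wrist_force: [0.5, -0.1, 0.3]
finger_gap: 0.2
```

Tip is at about 84.8, still no contact.

```bash
python3 -m jog '[0,0.5,0,0,0,0, 0,1,0,0,0,0, 0,1.5,0,0,0,0, 0,2,0,0,0,0, 0,2,0,0,0,0]'
```

```text
clock: 3.9
eef_pos: [525.9, 61.6, 104.8]
eef_rot: [-1.571, 0.0, -1.367]
wrist_force: [-0.2, -0.7, 0.0]
finger_gap: 0.5
```

```bash
python3 -m jog '[0,0.5,0,0,0,0, 0,1,0,0,0,0, 0,1.5,0,0,0,0, 0,1.5,0,0,0,0]'
```

```text
clock: 4.23
eef_pos: [526.1, 61.6, 103.6]
eef_rot: [-1.57, -0.0, -1.367]
wrist_force: [0.3, 0.3, 2.9]
finger_gap: 0.9
```

```bash
python3 -m jog '[0,0.5,0,0,0,0, 0,1,0,0,0,0, 0,1.5,0,0,0,0, 0,1.5,0,0,0,0]'
```

```text
clock: 4.57
eef_pos: [526.3, 61.6, 102.4]
eef_rot: [-1.57, -0.0, -1.367]
wrist_force: [-1.1, 0.3, 7.2]
finger_gap: 0.3
```

```bash
python3 -m jog '[0,0.7,0,0,0,0, 0,0.7,-2,0,0,0, 0,0.7,-4,0,0,0, 0,0.7,-6,0,0,0]'
```

```text
clock: 4.9
eef_pos: [521.2, 60.5, 102.4]
eef_rot: [-1.567, -0.0, -1.367]
wrist_force: [2.2, 1.0, 10.0]
finger_gap: 0.2
```

```bash
python3 -m jog '[0,0,-2,0,0,0, 0,0,-4,0,0,0, 0,0,-6,0,0,0, 0,0,-8,0,0,0, 0,0,-10,0,0,0, 0,0,-10,0,0,0]'
python3 - <<'E'
from h import *
from cell import manip
c=manip.camera("scene"); cv2.imwrite("pics/s2.png",cv2.resize(c["img"][200:310,240:360,::-1],None,fx=5,fy=5,interpolation=cv2.INTER_CUBIC))
E
```

```text
clock: 5.4
eef_pos: [510.7, 58.3, 102.1]
eef_rot: [-1.569, -0.0, -1.367]
wrist_force: [-0.0, -0.2, 9.0]
finger_gap: 0.4
```

View pics/s2.png

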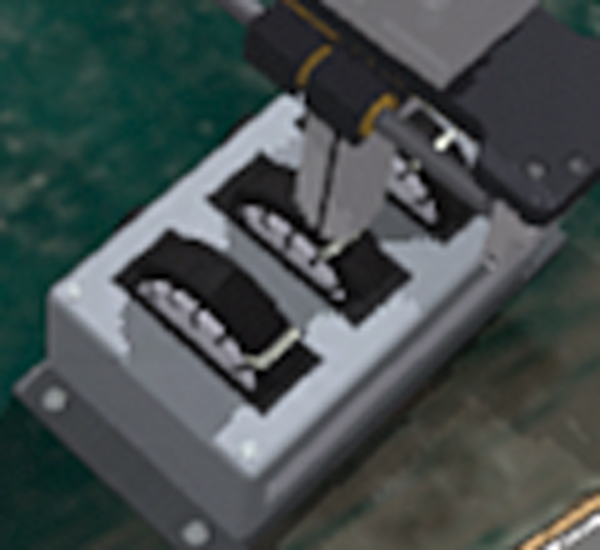

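```bash
python3 -m jog '[0,-4,0,0,0,0, 0,-12,0,0,0,0, 16,-12,0,0,0,0, 32,-12,0,0,0,0, 48,-12,0,0,0,0, 48,-12,0,0,0,0, 48,-10,0,0,0,0, 48,-8,0,0,0,0, 48,-8,0,0,0,0]'
python3 - <<'E'
from h import *
from cell import manip
c=manip.camera("scene"); cv2.imwrite("pics/s3.png",cv2.resize(c["img"][200:310,240:360,::-1],None,fx=5,fy=5,interpolation=cv2.INTER_CUBIC))
c=manip.camera("wrist"); cv2.imwrite("pics/w3.png",cv2.resize(c["img"][:,100:400,::-1],None,fx=1.5,fy=1.5,interpolation=cv2.INTER_CUBIC))
E
```

```text
clock: 6.2
eef_pos: [519.7, 12.0, 108.8]
eef_rot: [-1.572, 0.0, -1.366]
wrist_force: [-0.3, -0.4, -1.3]
finger_gap: 0.4
```

View pics/s3.png

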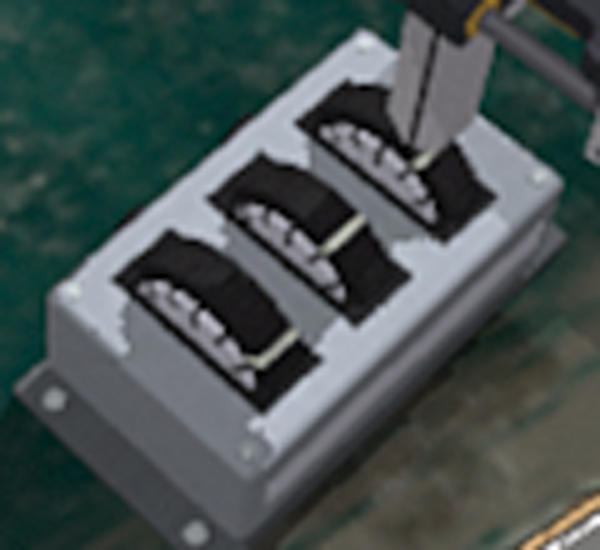

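View pics/w3.png

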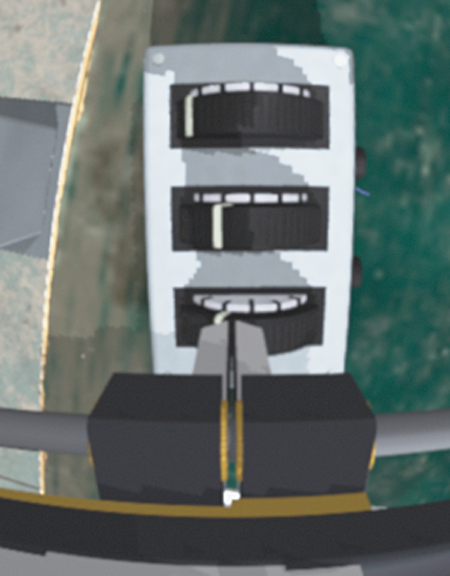

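```bash
python3 -m jog '[0,0.5,0,0,0,0, 0,1,0,0,0,0, 0,1.5,0,0,0,0, 0,2,0,0,0,0, 0,2,0,0,0,0]'
```

```text
clock: 6.72
eef_pos: [520.0, 11.4, 107.1]
eef_rot: [-1.571, 0.0, -1.367]
wrist_force: [0.1, -0.2, -0.4]
finger_gap: 0.4
```

```bash
python3 -m jog '[0,0.5,0,0,0,0, 0,1,0,0,0,0, 0,1.5,0,0,0,0, 0,2,0,0,0,0, 0,2,0,0,0,0]'
```

```text
clock: 7.13
eef_pos: [520.2, 11.4, 105.4]
eef_rot: [-1.57, -0.0, -1.367]
wrist_force: [-2.6, -0.6, 4.8]
finger_gap: 0.5
```

```bash
python3 -m jog '[0,0.6,0,0,0,0, 0,1.2,0,0,0,0, 0,1.4,1,0,0,0, 0,1.4,2,0,0,0, 0,1.4,4,0,0,0]'
```

```text
clock: 7.55
eef_pos: [524.1, 12.1, 104.5]
eef_rot: [-1.57, -0.0, -1.367]
wrist_force: [-2.8, 0.0, 11.3]
finger_gap: 0.2
```

```bash
python3 -m jog '[0,0,2,0,0,0, 0,0,4,0,0,0, 0,0,6,0,0,0, 0,0,8,0,0,0, 0,0,10,0,0,0, 0,0,12,0,0,0, 0,0,12,0,0,0]'
python3 - <<'E'
from h import *
from cell import manip
c=manip.camera("scene"); cv2.imwrite("pics/s4.png",cv2.resize(c["img"][200:310,240:360,::-1],None,fx=5,fy=5,interpolation=cv2.INTER_CUBIC))
E
```

```text
clock: 8.13
eef_pos: [536.5, 14.7, 104.6]
eef_rot: [-1.569, -0.0, -1.367]
wrist_force: [0.5, 1.8, 8.9]
finger_gap: 0.1
```

View pics/s4.png

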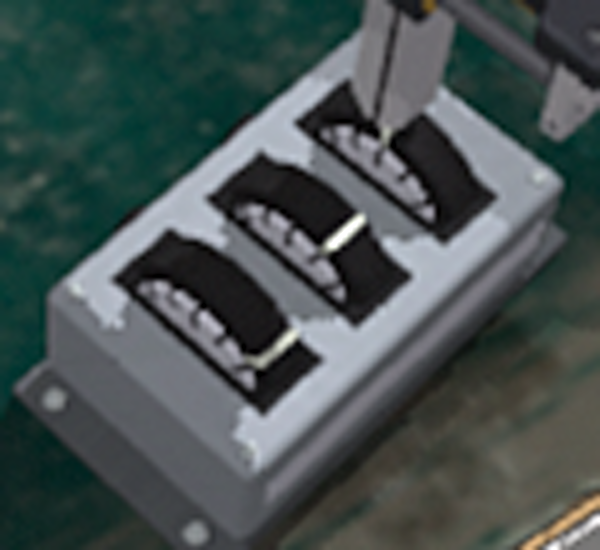

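```bash
python3 -m jog '[0,-4,0,0,0,0, 0,-12,0,0,0,0, -20,-13,-4,0,0,0, -45,-13,-8,0,0,0, -70,-13,-12,0,0,0, -88,-13,-16,0,0,0, -96,-12,-16.5,0,0,0, -96,-9,-16.5,0,0,0, -96,-7,-16.5,0,0,0, -96,-7,-16.5,0,0,0]'
python3 - <<'E'
from h import *
from cell import manip
c=manip.camera("scene"); cv2.imwrite("pics/s5.png",cv2.resize(c["img"][200:310,240:360,::-1],None,fx=5,fy=5,interpolation=cv2.INTER_CUBIC))
E
```

```text
clock: 9.02
eef_pos: [500.3, 104.4, 110.3]
eef_rot: [-1.572, -0.0, -1.367]
wrist_force: [0.7, -0.3, -0.2]
finger_gap: 0.5
```

View pics/s5.png

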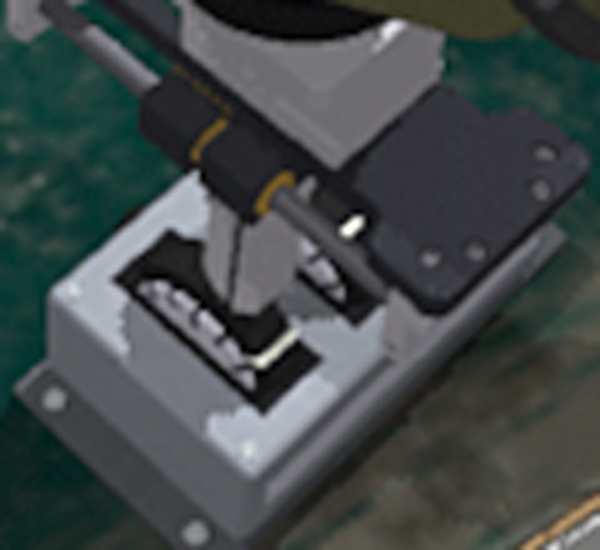

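```bash
python3 -m jog '[0,0.5,0,0,0,0, 0,1,0,0,0,0, 0,1.5,0,0,0,0, 0,2,0,0,0,0, 0,2,0,0,0,0]'
```

```text
clock: 9.48
eef_pos: [500.1, 105.1, 108.8]
eef_rot: [-1.571, 0.0, -1.367]
wrist_force: [0.0, 0.4, -0.2]
finger_gap: 0.5
```

```bash
python3 -m jog '[0,0.5,0,0,0,0, 0,1,0,0,0,0, 0,1.5,0,0,0,0, 0,2,0,0,0,0, 0,2,0,0,0,0]'
```

```text
clock: 9.9
eef_pos: [500.1, 105.3, 106.8]
eef_rot: [-1.571, -0.0, -1.367]
wrist_force: [-0.4, 0.0, -0.7]
finger_gap: 0.3
```

```bash
python3 -m jog '[0,0.5,0,0,0,0, 0,1,0,0,0,0, 0,1.5,0,0,0,0, 0,2,0,0,0,0, 0,2,0,0,0,0]'
```

```text
clock: 10.32
eef_pos: [500.3, 105.3, 105.2]
eef_rot: [-1.57, -0.0, -1.367]
wrist_force: [-0.7, -0.8, 6.4]
finger_gap: 0.6
```

```bash
python3 -m jog '[0,0.6,0,0,0,0, 0,1.1,1,0,0,0, 0,1.1,3,0,0,0, 0,1.1,5,0,0,0, 0,1.1,7,0,0,0, 0,1.1,9,0,0,0]'
```

```text
clock: 10.82
eef_pos: [509.8, 107.3, 104.9]
eef_rot: [-1.568, -0.0, -1.367]
wrist_force: [-0.5, -0.5, 10.3]
finger_gap: 0.4
```

```bash
python3 -m jog '[0,0,2,0,0,0, 0,0,4,0,0,0, 0,0,6,0,0,0, 0,0,7.5,0,0,0, 0,0,7.5,0,0,0]'
python3 - <<'E'
from h import *
from cell import manip
c=manip.camera("scene"); cv2.imwrite("pics/s6.png",cv2.resize(c["img"][200:310,240:360,::-1],None,fx=5,fy=5,interpolation=cv2.INTER_CUBIC))
E
```

```text
clock: 11.23
eef_pos: [517.1, 108.8, 104.6]
eef_rot: [-1.569, -0.0, -1.367]
wrist_force: [0.2, 1.3, 8.9]
finger_gap: 0.7
```

View pics/s6.png

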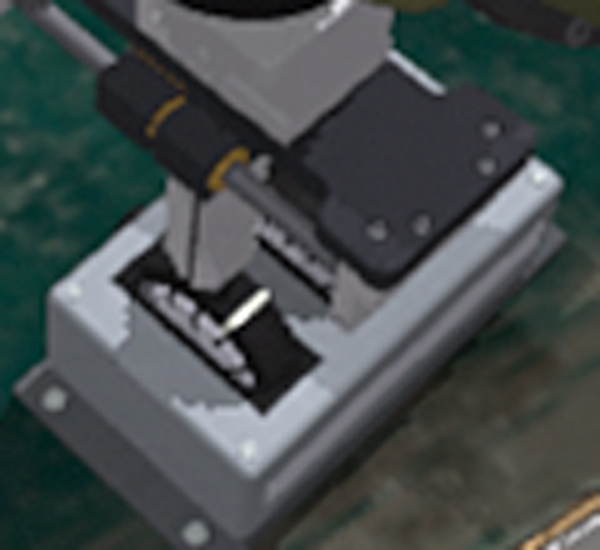

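```bash
python3 -m jog '[0,-4,0,0,0,0, 0,-8,0,0,0,0, 0,-8,-8,0,0,0, 0,-8,-16.5,0,0,0, 0,-8,-16.5,0,0,0, 0,-5,-16.5,0,0,0, 0,-3,-16.5,0,0,0, 0,-2,-16.5,0,0,0, 0,-1,-16.5,0,0,0, 0,-1,-16.5,0,0,0]'
```

```text
clock: 12.12
eef_pos: [500.3, 105.3, 104.9]
eef_rot: [-1.571, -0.0, -1.367]
wrist_force: [-2.3, -0.3, 7.8]
finger_gap: 0.5
```

```bash
python3 -m jog '[0,0.7,0,0,0,0, 0,0.9,1,0,0,0, 0,0.9,3,0,0,0, 0,0.9,5,0,0,0, 0,0.9,7,0,0,0, 0,0.9,9,0,0,0, 0,0.9,11,0,0,0, 0,0.9,13,0,0,0, 0,0.9,15,0,0,0, 0,0.9,16.5,0,0,0]'
python3 -m jog '[0,-2,0,0,0,0, 0,-8,0,0,0,0, 0,-8,-8,0,0,0, 0,-8,-16.5,0,0,0, 0,-8,-16.5,0,0,0]'
python3 - <<'E'
from h import *
from cell import manip
c=manip.camera("scene"); cv2.imwrite("pics/s7.png",cv2.resize(c["img"][200:310,240:360,::-1],None,fx=5,fy=5,interpolation=cv2.INTER_CUBIC))
E
```

```text
clock: 12.95
eef_pos: [517.0, 108.8, 104.6]
eef_rot: [-1.569, -0.0, -1.367]
wrist_force: [-1.3, -0.2, 8.8]
finger_gap: 0.3
clock: 13.37
eef_pos: [498.4, 105.0, 111.5]
eef_rot: [-1.572, 0.0, -1.367]
wrist_force: [0.1, -0.1, -1.0]
finger_gap: 0.6
```

View pics/s7.png

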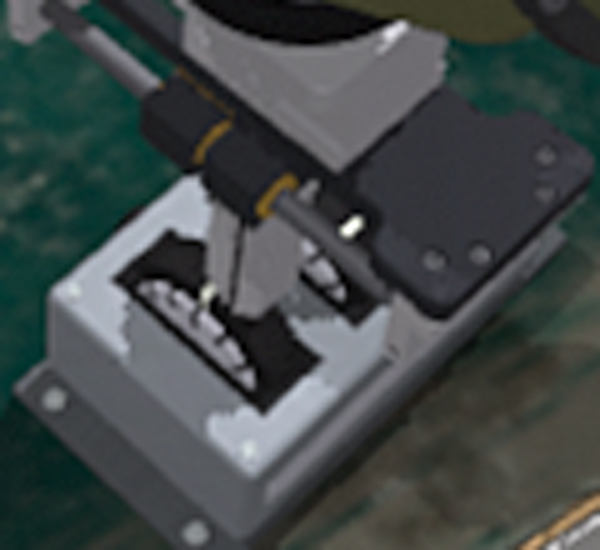

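```bash
python3 -m jog '[0,2,0,0,0,0, 0,4,0,0,0,0, 0,5,0,0,0,0, 0,6,0,0,0,0, 0,7,0,0,0,0, 0,7,0,0,0,0]'
```

```text
clock: 13.92
eef_pos: [500.3, 105.3, 105.0]
eef_rot: [-1.571, -0.0, -1.367]
wrist_force: [-1.7, -0.6, 6.0]
finger_gap: 0.8
```

```bash
python3 -m jog '[0,0.7,0,0,0,0, 0,1,1,0,0,0, 0,1,3,0,0,0, 0,1,5,0,0,0, 0,1,7,0,0,0, 0,1,9,0,0,0, 0,1,11,0,0,0, 0,1,13,0,0,0, 0,1,15,0,0,0, 0,1,16.5,0,0,0]'
python3 -m jog '[0,-2,0,0,0,0, 0,-10,0,0,0,0, 0,-40,0,0,0,0, 10,-70,0,0,0,0, 40,-90,0,0,0,0, 70,-110,0,0,0,0, 95,-130,0,0,0,0, 110,-140,0,0,0,0, 110,-140,0,0,0,0]'
python3 - <<'E'
from h import *
from cell import manip
c=manip.camera("scene"); cv2.imwrite("pics/s8.png",cv2.resize(c["img"][200:310,240:360,::-1],None,fx=5,fy=5,interpolation=cv2.INTER_CUBIC))
c=manip.camera("wrist"); cv2.imwrite("pics/w8.png",cv2.resize(c["img"],None,fx=1.5,fy=1.5)[:,:,::-1])
E
```

```text
clock: 14.75
eef_pos: [516.9, 108.8, 104.6]
eef_rot: [-1.569, 0.0, -1.367]
wrist_force: [-1.0, -0.3, 9.1]
finger_gap: 0.6
clock: 15.5
eef_pos: [539.5, -1.6, 246.5]
eef_rot: [-1.567, -0.001, -1.369]
wrist_force: [-0.7, -0.4, 0.3]
finger_gap: 0.6
```

View pics/s8.png

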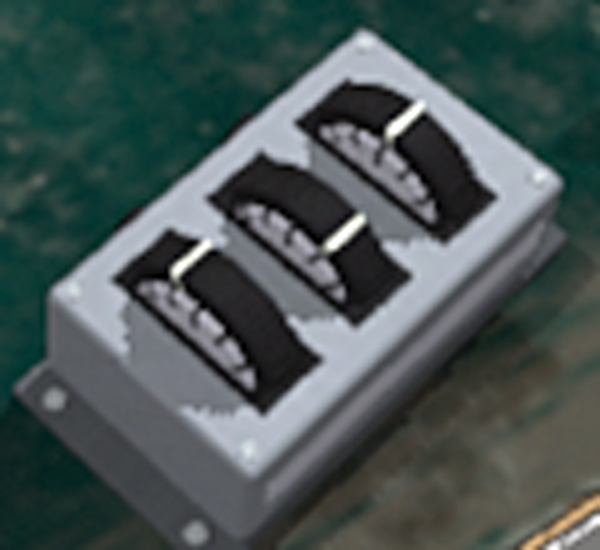

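View pics/w8.png

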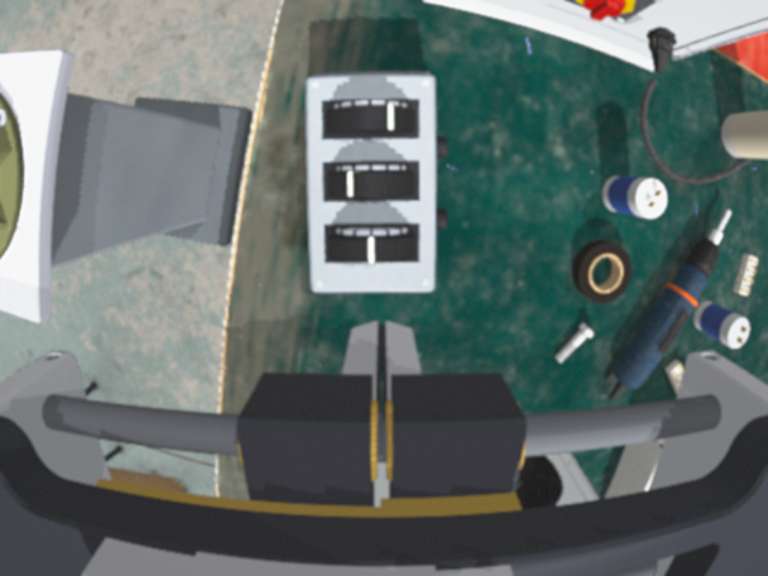

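```bash
python3 -m jog '[0,0,0,0,0,0, 0,0,0,0,0,0, 0,0,0,0,0,0]'; python3 -c "
from cell import manip
print(manip.sign_off())"
```

```text
clock: 15.85
eef_pos: [538.2, 1.7, 243.2]
eef_rot: [-1.572, 0.0, -1.365]
wrist_force: [-0.8, 0.2, -0.6]
finger_gap: 0.9
the job is handed in; nothing more can be done
None
```

I set the preset box to 3-1-2 and handed the job in at 15.9 s. With the closed fingertips, I rolled the middle wheel back one click (2 to 1), the right wheel forward one (1 to 2) and the left wheel forward three (0 to 3).

**Settings:** In the last scene and wrist pictures the white lines are at 3, 1 and 2 from left to right. In the scene picture they lie within about 10 pixels, at 5x enlargement, of where those settings should appear. That check is by eye, as the joint angles themselves can't be read.

**Force:** The readings at the ends of the moves peaked at about 12 N. Force was only read there, so it was not seen during the strokes.

**Other things on the bench:** The arm did not go near the bystanders, and nothing looked moved in the last wrist picture, though I did not measure their positions. The gripper was held well above the box at hand-in, touching nothing.

**Disagreement:** The two cameras' estimates of the box position differed by 4–5 mm. I used the joint fit, and all three wheels were found and turned as expected.

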